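# Close the vibratory polisher and set its strength

### The arm

A 6-joint arm with a two-finger parallel gripper is mounted at the origin on a cart in front of the work surface, level with it; the furniture and walls round the work are solid. World frame = base frame: x ahead of the robot, y to its left, z up, the work surface at z = 0. Lengths are in m, angles in rad, forces in N, time in s.
With the tool pointing down it reaches from about 0.25 to 0.725 m from the base axis. Payload 4 kg.
Tool frame: the origin (TCP) lies on the front face of the gripper's body, between the roots of the fingers; the fingertips stand 73 mm ahead of it and the grasp point (between the pads) lies 54 mm ahead of it; z points along the fingers, y is the direction in which the jaws open and shut (so a half turn about z gives the same grasp; the last joint's range is limited). The gripper opens to 85 mm and grips with 20 to 120 N. Pads are 22 mm wide; open, the fingers measure 114 mm over their backs; the gripper's body (76 mm by 85 mm) begins 54 mm behind the grasp point. The pads swing forward as they close: fully open they stand 13 mm farther back than shut.
Start: joints at [-1.229, 0.241, 0.005, 1.335, 0, 1.571], TCP at [0.168, -0.471, 0.304] pointing down, gripper open.
Joint ranges: [-2.72, 2.72], [-1.05, 1.87], [-1.09, 1.28], [-1.99, 2.15], [-1.42, 1.44], [-3.14, 3.14]. Speed limits (rad/s): [2.79, 2.79, 3.14, 3.14, 3.14, 3.14].

### API

Orientations are given as a unit quaternion [x, y, z, w].
In Python, from workcell import sensors, camera, order gives the robot as it stands. The module is installed in compiled form; this text tells all that it offers.
- The arm moves only by the shell command python3 -m inch 'ROWS'. ROWS is JSON, one flat list of numbers, 5 for each row, row after row: the opening, from -1 (shut) to 1 (fully open), then the shift along the tool's x, y, z in mm, then the turn about the tool's z in units of 6 degrees (1.0 is 6 degrees). A call has 1 to 8 rows; each row is the pose to reach, as a shift and turn from the pose commanded when the call began, along the tool's axes at that moment; what a row does not reach only later rows make up. A row lasts 1/10 s, in which the tool goes at most 50 mm and 8.59 degrees, less where a joint would pass 70% of its speed; a pose out of reach is approached as far as the arm can. A call with a gripper value outside its range is refused whole. The fingers move at their own pace and stop on an object; the grip force is fixed at half the most. Time passes only in rows, so rows that repeat a pose let the fingers close. It gives the time, the measured TCP pose, the force and the opening at its end, in the units of the state.
- sensors.get_obs(): the state, without advancing time (a new reading comes with each control period).
- camera(name): name is "scene" or "top" or "wrist"; returns a dict with "pixels" (400x640x3 uint8, red, green, blue), "intrinsics" (3x3 intrinsics, pixels), "extrinsics" (4x4, takes a point from camera to world coordinates). Camera axes: x right, y down, z forward; pixel columns grow to the right and rows downward; lengths in m; the calibration is good to about 2 mm. A picture is of the moment at which its call begins. There is no depth.
- order.job_done(): hands the job in, once; it reports no verdict.
The state is a dict: "clock": time; "joint_pos": joint angles; "joint_vel": joint speeds; "tau": joint torques, N m; "eef_pos": TCP position; "tool_rot": TCP orientation; "ft_force": force on the tool from outside, world axes, zero at the start; "ft_torque": the same for the moment, N m; "grip_width": finger opening in m.
Only numpy, scipy, OpenCV 4.12 (cv2) and the standard library are available. Lean on these libraries where they do the work, as an engineer would, in place of code of your own. Each camera call takes 0.05 s, during which the arm holds its last target.

### The job

The bowl of the small bench polisher is loaded with samples. Put its loose lid on the bowl (set it down, do not drop it) so that it sits fully home and level; only then slide the fader on the polisher's front panel to the right until the white line on its cap lines up with the tip of the little dark set pointer, and let go of it there. Leave the set pointer and the other things on the desk where they are, and do not turn the fader up before the lid is on.

Things in the scene. Friction and masses are not known exactly. Their poses are not given: they have to be found in the camera images.
- polisher: Bench polisher, fixed: white housing 198 mm deep (its x), 190 mm wide (its y), grey deck, round grey bowl on top. Origin: centre of its underside; x from its front to its back, y to its left seen by one who faces the front, z up. The front panel is raked: it rises to the back at 28 degrees from level, from 20 mm above the desk at x = -98 mm.
- deck_lip (a point): Middle of the lower front edge of the deck's lip: a 5.5 mm sheet over the panel's full width, 102 mm above the desk, 75 mm in front of the polisher's origin. It covers the fader from above, so the fader must be reached from the front with the tool tilted about 28 degrees, square to the panel (22 to 38 degrees has room).
- bowl_rim (a point): Centre of the bowl's mouth at the level of its rim, 187.5 mm above the desk, 20 mm behind the polisher's origin. The lid's flange rests on this rim. Mouth 100 mm across inside, wall 4 mm. The samples lie well below the rim.
- lid_knob (a point): Loose round grey lid, about 0.12 kg, lying right way up on the desk at first. This point is half-way up its grip knob, on the axis, 27 mm above the lid's lowest face. Knob: black upright cylinder, 22 mm across, 28 mm high, standing on the flange (114 mm across, 5 mm thick). The knob's foot, the flange's top, is 13 mm above the lowest face.
- lid_seat (a point): Centre of the underside of the lid's flange, 19 mm below lid_knob; z is the lid's axis. Below it is a plug 93 mm across, 8 mm deep, tapered to 85 mm at its foot, that goes into the bowl's mouth with 3.5 mm of play all round. With the lid seated this point lies at bowl_rim.
- lid: The lid itself; origin at the centre of its lowest face (foot of the plug). The front of the pull tester, 0.26 m high and with its grips above, stands at x = 0.48 just behind the lid's place, for y from -0.15 to 0.33: carry the lid round on the robot's side of it.
- fader (a joint): Slider travel in m: 0 at the left end of the slot (off), 0.080 at the right end; grows toward the polisher's -y. Starts near 0. Moves stiffly (about 2 N of friction) and stays where it is left.
- fader_cap (a point): Centre of the fader's black cap, 10.5 mm above the panel: 16 mm up the slope, 14 mm wide along the slot, 15 mm high, top 18 mm above the panel. A white line across its middle shows its setting. Axes: x up the slope, y along the slot to the left, z square out of the panel (28 degrees from vertical, toward the front).
- set_pointer (a joint): Position of the set pointer along the scale in m, on the same scale as the fader: the two line up when both joints read the same. It moves stiffly (9 N), is set already and must stay.
- pointer_tip (a point): Tip of the dark steel set pointer, a flat clip 9 mm wide and 5 mm high on a rail along the slot; it lies from 15 mm (tip) to 31 mm down the slope from the slot's middle line. Axes as fader_cap. The fader is set when fader_cap and pointer_tip agree along the slot (same y in these axes).
- pen: Bystander, loose: black and silver pen, 139 mm long, lying on the desk in front of the tester. Origin: centre of its underside.
- grease_pot: Bystander, loose: low round tin, 57 mm across, 32 mm high, on the desk between the tester and the polisher. Origin: centre of its underside.
- oil_dropper: Bystander, loose: small dark bottle with a thin red spout, 30 mm across, 104 mm high. Origin: centre of its underside.
- tape_roll: Bystander, loose: roll of tan tape lying flat, 96 mm across, 25 mm high, with an open middle (not the lid). Origin: centre of its underside.
- sample_06: Bystander, loose: round covered button, 27 mm across, 11 mm high. Origin: centre of its underside.
- sample_07: Bystander, loose: grey eyelet, 21 mm across, 10 mm high. Origin: centre of its underside.
- sample_08: Bystander, loose: light-brown round bar stud, 40 mm long, 11 mm thick. Origin: centre of its underside.

How it is judged:
By the outcome, as a careful person would: the job done as asked, in the order asked, and still so for the second after the job is handed in, with the robot touching nothing.
It also fails if it takes over 48 s, if anything falls off the work surface, if the arm or the gripper's body presses on something with over 40 N, if the wrist force passes 120 N, or if a joint passes its speed limit or range.

## Working session

There is one attempt and no reset: what is moved stays moved. The work goes in short steps, Python scripts to look and compute and a shell command to move; the robot and the scene stay as the last step left them, time stands still between calls to the robot, and variables do not carry over. Pictures are saved under pics/ and viewed, and the job is handed in when it is done.

```bash
mkdir -p pics
cat > h.py <<'E'
import numpy as np, cv2
from workcell import sensors, camera, order
from scipy.spatial.transform import Rotation as R
def snap(name,fn):
    c=camera(name); cv2.imwrite('pics/'+fn,c['pixels'][:,:,::-1]); np.savez('pics/'+fn+'.npz',K=c['intrinsics'],T=c['extrinsics'],p=c['pixels']); return c
def ld(fn):
    d=np.load('pics/'+fn+'.npz'); return d['p'],d['K'],d['T']
def ray(K,T,u,v):
    d=T[:3,:3]@np.linalg.inv(K)@np.array([u,v,1.]); return T[:3,3],d/np.linalg.norm(d)
def onz(K,T,u,v,z):
    o,d=ray(K,T,u,v); return o+d*(z-o[2])/d[2]
def proj(K,T,p):
    q=T[:3,:3].T@(np.asarray(p)-T[:3,3]); q=K@q; return q[:2]/q[2]
def st():
    o=sensors.get_obs(); print('t',round(o['clock'],2),'p',np.round(o['eef_pos'],4),'q',np.round(o['tool_rot'],4),'F',np.round(o['ft_force'],1),'w',round(float(o['grip_width']),4),'j',np.round(o['joint_pos'],3)); return o
E
python3 - <<'E'
from h import *
o=st(); print(R.from_quat(o['tool_rot']).as_matrix().round(3))
for n in ['scene','top','wrist']:
    c=snap(n,n+'0.png'); print(n,c['intrinsics'].round(1).tolist(),c['extrinsics'].round(3).tolist())
E
```

```text
t 0.0 p [ 0.1674 -0.4706  0.303 ] q [ 9.854e-01  1.701e-01 -2.000e-04 -1.100e-03] F [-0.9 -0.7  0. ] w 0.085 j [-1.229  0.241  0.004  1.335 -0.     1.571]
[[ 0.942  0.335 -0.001]
 [ 0.335 -0.942  0.002]
 [-0.    -0.002 -1.   ]]
scene [[376.6, 0.0, 315.7], [0.0, 376.6, 203.4], [0.0, 0.0, 1.0]] [[-0.854, -0.358, 0.377, 0.012], [-0.52, 0.569, -0.637, 0.834], [0.014, -0.74, -0.672, 0.926], [0.0, 0.0, 0.0, 1.0]]
top [[365.8, 0.0, 320.6], [0.0, 365.8, 200.0], [0.0, 0.0, 1.0]] [[0.013, -0.991, 0.132, 0.308], [-1.0, -0.015, -0.011, 0.118], [0.013, -0.132, -0.991, 1.226], [0.0, 0.0, 0.0, 1.0]]
wrist [[319.4, 0.0, 326.7], [0.0, 319.4, 206.5], [0.0, 0.0, 1.0]] [[0.336, -0.91, -0.245, 0.23], [-0.942, -0.325, -0.085, -0.448], [-0.002, 0.26, -0.966, 0.373], [0.0, 0.0, 0.0, 1.0]]
```

View pics/scene0.png

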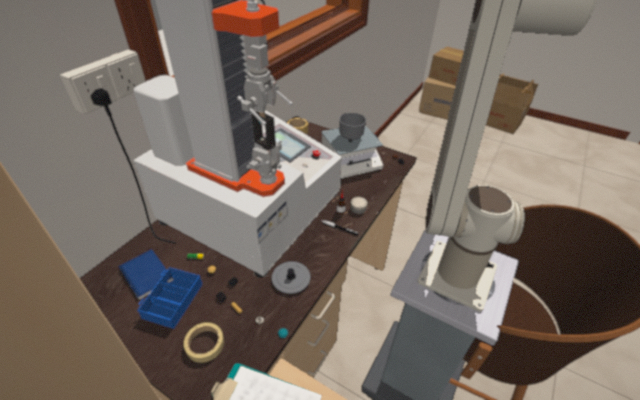

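View pics/top0.png

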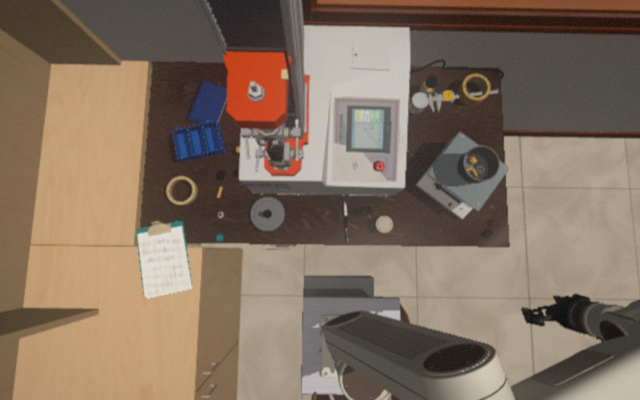

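View pics/wrist0.png

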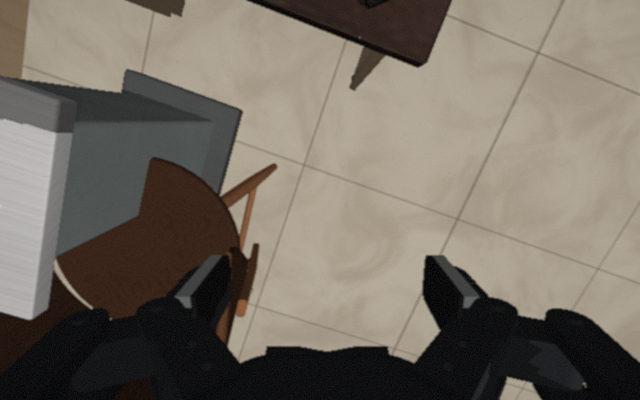

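The scene view shows the lid at (291,278) and the polisher at (352,145). In the top view the lid is at (267,213), the bowl is at (478,163), and the fader panel faces lower-left at about (447,195). Next I'll zoom in and measure.

Run:
```python
from h import *
p,K,T=ld('top0.png')
a=cv2.resize(p[125:230,405:515],None,fx=5,fy=5,interpolation=cv2.INTER_CUBIC)
b=cv2.resize(p[180:250,230:300],None,fx=5,fy=5,interpolation=cv2.INTER_CUBIC)
cv2.imwrite('pics/za.png',a[:,:,::-1]);cv2.imwrite('pics/zb.png',b[:,:,::-1])
p2,K2,T2=ld('scene0.png')
c=cv2.resize(p2[100:190,300:420],None,fx=6,fy=6,interpolation=cv2.INTER_CUBIC)
cv2.imwrite('pics/zc.png',c[:,:,::-1])
```

```text
(no output)
```

View pics/za.png

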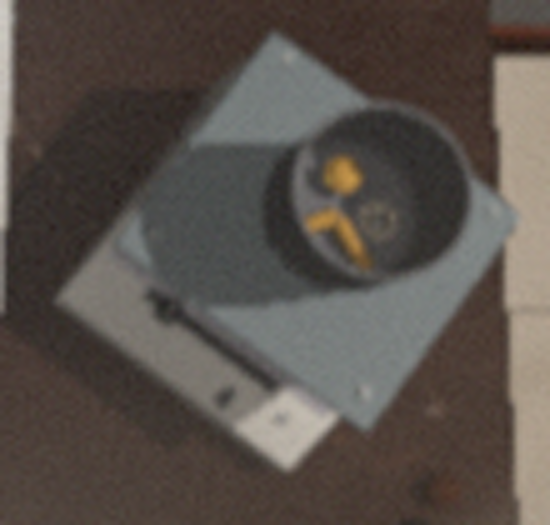

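View pics/zb.png

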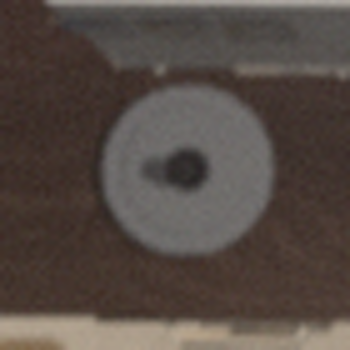

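View pics/zc.png

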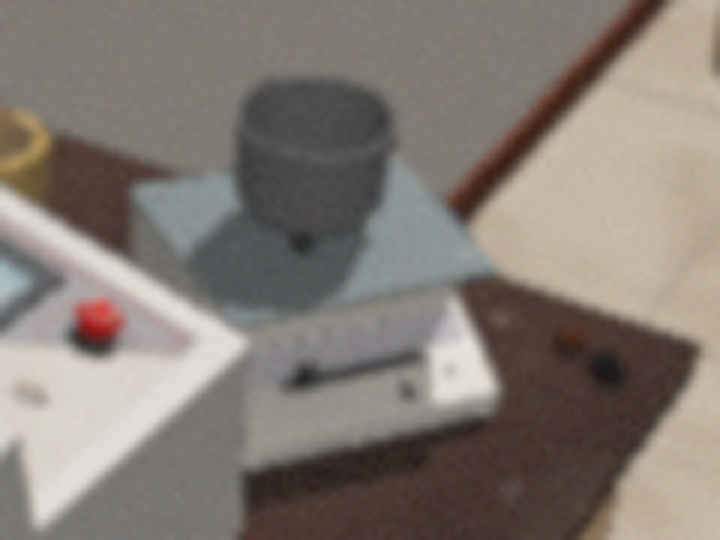

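The zooms show the fader cap at top px (438,187), the pointer at about (450,204), the bowl rim around (481,163), and the lid disk at about (267,213).

Run:
```python
from h import *
p,K,T=ld('top0.png')
g=cv2.cvtColor(p,cv2.COLOR_RGB2HSV)
# lid: low saturation grey in ROI
roi=np.zeros(p.shape[:2],np.uint8); roi[194:236,245:290]=1
m=((g[...,1]<45)&(g[...,2]>70)&(roi>0)).astype(np.uint8)
cs,_=cv2.findContours(m,cv2.RETR_EXTERNAL,cv2.CHAIN_APPROX_NONE)
c=max(cs,key=cv2.contourArea); c=cv2.convexHull(c)
(cx,cy),ax,an=cv2.fitEllipse(c); print('lid px',cx,cy,ax)
print('flange c',onz(K,T,cx,cy,0.012), 'diam',np.mean(ax)/365.8*1.23)
roi=p[204:224,255:280].astype(int).sum(2)
ys,xs=np.where(roi<150); print('knob px',xs.mean()+255,ys.mean()+204,len(xs))
mm=np.where(roi<150)
print('knob',onz(K,T,xs.mean()+255,ys.mean()+204,0.034))
# colours around bowl
for y in [145,150,163,175,181]: print(y,p[y,460:505].sum(1).tolist())
# deck corners (edge of sheet at z~.105?)
for n,(u,v) in dict(back=(275,33),left=(118,245),front=(370,432),right=(518,215)).items(): print(n,onz(K,T,405+u/5,125+v/5,0.1075))
for n,(u,v,z) in dict(fl=(57,300,.02),fr=(290,472,.02),cap=(165,305,.08),ptr=(225,397,.05)).items(): print(n,onz(K,T,405+u/5,125+v/5,z))
```

```text
lid px 267.2323303222656 213.49559020996094 (34.58833312988281, 35.06861114501953)
flange c [0.4211758  0.28145291 0.012     ] diam 0.11711049953270897
knob px 266.875 213.4375 32
knob [0.41929006 0.27966955 0.034     ]
145 [365, 365, 366, 362, 371, 363, 367, 361, 361, 368, 376, 368, 376, 372, 377, 354, 359, 343, 305, 260, 239, 247, 242, 220, 221, 196, 187, 172, 161, 142, 169, 150, 152, 155, 146, 170, 170, 150, 161, 165, 154, 143, 151, 253, 420]
150 [362, 356, 372, 372, 371, 375, 369, 343, 330, 287, 239, 198, 168, 161, 160, 145, 155, 150, 158, 138, 160, 151, 147, 161, 146, 144, 130, 140, 135, 166, 165, 206, 239, 241, 217, 180, 178, 169, 166, 177, 164, 165, 150, 213, 352]
163 [147, 131, 150, 236, 310, 324, 308, 278, 233, 207, 200, 228, 292, 299, 294, 271, 219, 206, 192, 202, 199, 210, 203, 198, 216, 194, 181, 174, 150, 134, 142, 146, 154, 152, 146, 134, 151, 148, 219, 331, 385, 378, 349, 299, 313]
175 [188, 157, 136, 149, 148, 150, 141, 172, 203, 272, 292, 276, 235, 186, 222, 272, 311, 268, 219, 192, 205, 206, 208, 202, 191, 188, 170, 151, 148, 140, 153, 155, 155, 215, 285, 337, 380, 392, 377, 396, 388, 390, 381, 357, 284]
181 [230, 225, 227, 235, 227, 224, 197, 180, 169, 164, 154, 155, 157, 152, 147, 158, 163, 180, 198, 212, 226, 267, 292, 313, 331, 348, 358, 377, 382, 377, 380, 381, 378, 380, 380, 380, 384, 384, 376, 336, 270, 199, 187, 169, 165]
back [ 0.68235494 -0.3345768   0.1075    ]
left [ 0.54340424 -0.23080348  0.1075    ]
front [ 0.42816477 -0.38407548  0.1075    ]
right [ 0.5666295  -0.48367328  0.1075    ]
fl [ 0.5235945  -0.21606517  0.02      ]
fr [ 0.41012789 -0.3688066   0.02      ]
cap [ 0.51067903 -0.26848961  0.08      ]
ptr [ 0.45588082 -0.31604941  0.05      ]
```

Run:
```python
from h import *
p,K,T=ld('top0.png')
x=np.array([.804,-.595,0]);y=np.array([.595,.804,0]);O=np.array([.5457,-.3507,0])
P0=O-.098*x+[0,0,.02]; s=np.radians(28); n=-np.sin(s)*x+np.cos(s)*np.array([0,0,1]); up=np.cos(s)*x+np.sin(s)*np.array([0,0,1])
def onp(K,T,u,v,h):
    o,d=ray(K,T,u,v); t=((P0+n*h-o)@n)/(d@n); return o+d*t
print('bowl nominal',O+.02*x, 'img rim',onz(K,T,405+380/5,125+193/5,.1875))
for nm,u,v,h in [('cap',438,187,18),('ptr',450,204.4,5),('slotend',460,202,0)]:
    q=onp(K,T,u,v,h/1e3); print('top',nm,q.round(4),'up',((q-P0)@up).round(4),'y',((q-O)@y).round(4),'x',((q-O)@x).round(4))
p,K,T=ld('scene0.png')
for nm,u,v,h in [('cap',300+303/6,100+375/6,18),('ptr',300+407/6,100+388/6,5),('slotend',300+420/6,100+355/6,0)]:
    q=onp(K,T,u,v,h/1e3); print('scene',nm,q.round(4),'up',((q-P0)@up).round(4),'y',((q-O)@y).round(4),'x',((q-O)@x).round(4))
```

```text
bowl nominal [ 0.56178 -0.3626   0.     ] img rim [ 0.55990994 -0.3601839   0.1875    ]
top cap [ 0.5119 -0.2769  0.0547] up 0.0401 y 0.0392 x -0.0711
top ptr [ 0.4582 -0.3229  0.0316] up 0.0153 y -0.0297 x -0.0869
top slotend [ 0.4657 -0.3535  0.0388] up 0.0401 y -0.0498 x -0.0626
scene cap [ 0.511  -0.2719  0.0528] up 0.0359 y 0.0427 x -0.0748
scene ptr [ 0.4577 -0.3231  0.0315] up 0.015 y -0.0301 x -0.0872
scene slotend [ 0.4633 -0.3535  0.0378] up 0.0379 y -0.0513 x -0.0646
```

The panel geometry is consistent: 190 mm width checks, pointer tip at y≈-30 mm, cap at y≈+40 mm, polisher yaw ≈-36.5°. On the way to the lid I'll take a wrist look over the polisher.

```bash
python3 -m inch '[1,45,-5,-20,0, 1,90,-10,-40,0, 1,135,-15,-55,0, 1,180,-20,-70,0, 1,225,-25,-85,0, 1,270,-30,-95,0, 1,310,-35,-97,0, 1,323,-35,-97,0]'; python3 -m inch '[1,0,0,0,0,1,0,0,0,0]'
python3 - <<'E'
from h import *
st(); c=snap('wrist','w1.png'); print(c['extrinsics'].round(3))
E
```

```text
clock: 0.95
eef_pos: [0.4633, -0.3277, 0.4006]
tool_rot: [0.985, 0.172, 0.0, -0.0]
ft_force: [0.7, -0.2, 0.0]
grip_width: 0.0854
clock: 1.15
eef_pos: [0.4594, -0.3301, 0.4002]
tool_rot: [0.985, 0.17, -0.001, -0.0]
ft_force: [0.6, -0.2, -0.1]
grip_width: 0.0856
t 1.15 p [ 0.4594 -0.3301  0.4002] q [ 9.855e-01  1.700e-01 -9.000e-04 -4.000e-04] F [ 0.6 -0.2 -0.1] w 0.0856 j [-6.230e-01  3.650e-01  4.240e-01  1.632e+00 -1.000e-03  2.177e+00]
[[ 0.335 -0.909 -0.246  0.522]
 [-0.942 -0.324 -0.086 -0.308]
 [-0.001  0.261 -0.965  0.47 ]
 [ 0.     0.     0.     1.   ]]
```

View pics/w1.png

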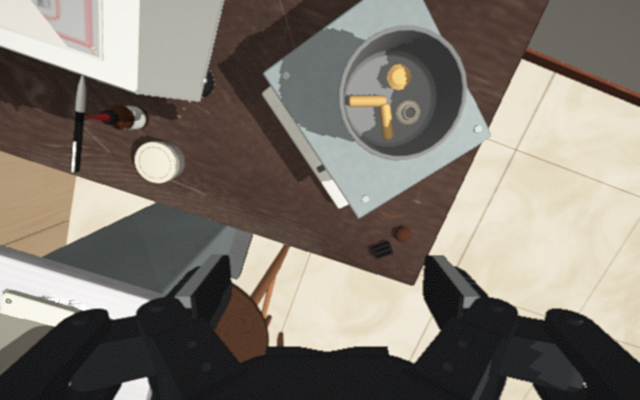

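Run:
```python
from h import *
p,K,T=ld('w1.png')
z=cv2.resize(p[0:225,250:500],None,fx=3,fy=3,interpolation=cv2.INTER_CUBIC)
cv2.imwrite('pics/zw1.png',z[:600,:,::-1])
```

```text
(no output)
```

View pics/zw1.png

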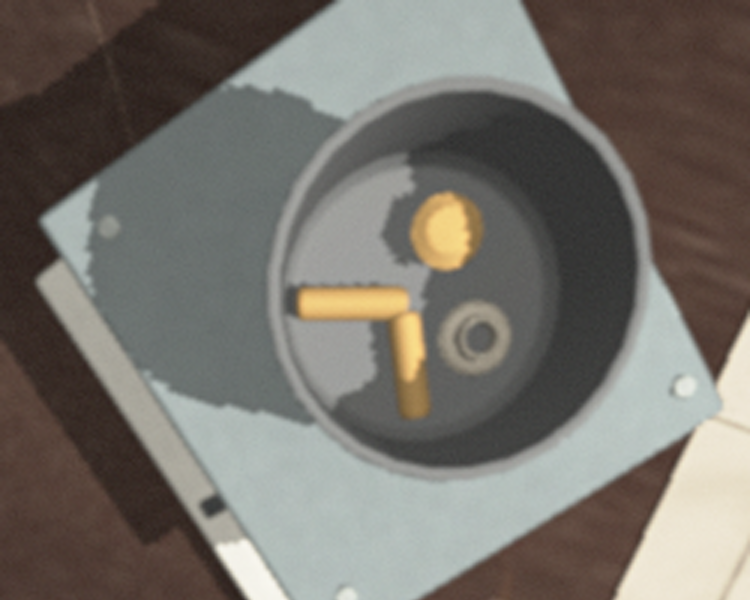

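The zoom shows the rim as a clear light ring, with left at (269,285), top (475,77), right (649,262) and bottom (448,478). I'll fit the ring by casting rays onto z=0.1875.

```bash
cat > rim.py <<'E'
from h import *
from scipy.optimize import least_squares
from scipy.ndimage import map_coordinates, gaussian_filter1d
def rim(fn,c0,z=.1875,r0=.052,rng=.008):
    p,K,T=ld(fn); g=p.astype(float).sum(2)
    c=np.array(c0,float)
    for it in range(3):
        P=[]
        for a in np.radians(np.arange(0,360,5)):
            rs=np.arange(r0-rng,r0+rng,.0003)
            uv=np.array([proj(K,T,[c[0]+r*np.cos(a),c[1]+r*np.sin(a),z]) for r in rs])
            v=gaussian_filter1d(map_coordinates(g,[uv[:,1],uv[:,0]],order=1),3)
            # inner edge: max rising gradient
            d=np.gradient(v); i=np.argmax(d[3:-3])+3
            if d[i]>2: P.append([c[0]+rs[i]*np.cos(a),c[1]+rs[i]*np.sin(a)])
        P=np.array(P)
        f=least_squares(lambda q:np.hypot(P[:,0]-q[0],P[:,1]-q[1])-q[2],[*c,r0],loss='soft_l1',f_scale=.0007)
        c=f.x[:2]
    print(fn,'centre',f.x[:2].round(4),'r',f.x[2].round(4),'n',len(P),'res',np.median(abs(f.fun)).round(5)); return f.x
E
python3 - <<'E'
from rim import *
rim('w1.png',[.561,-.361],r0=.050)
rim('w1.png',[.561,-.361],r0=.050,z=.1905)
p,K,T=ld('w1.png')
Z=lambda u,v:(250+u/3,u and v/3)
for n,(u,v) in dict(left=(40,220),right=(720,408)).items(): print(n,onz(K,T,250+u/3,v/3,.1075).round(4))
print('front',onz(K,T,360,217,.1075).round(4))
E
```

```text
w1.png centre [ 0.5615 -0.3604] r 0.0498 n 72 res 6e-05
w1.png centre [ 0.5611 -0.3599] r 0.0493 n 72 res 0.00011
left [ 0.5442 -0.228   0.1075]
right [ 0.5664 -0.4836  0.1075]
front [ 0.4303 -0.3816  0.1075]
```

Bowl centre is (0.5615,-0.3604), with fitted radius 49.8 mm against 50. For the lid I want the wrist camera facing the robot and the jaws along world y. So I'll retreat to the robot's side and turn as I go.

```bash
python3 -m inch '[1,-7,-33,12,-1.4, 1,-14,-66,25,-2.8, 1,-21,-99,37,-4.2, 1,-28,-132,50,-5.6, 1,-35,-165,62,-7.0, 1,-41,-198,75,-8.4, 1,-48,-231,87,-9.8, 1,-54,-263,100,-11.2]'
python3 - <<'E'
from h import *
o=st(); M=R.from_quat(o['tool_rot']).as_matrix(); print(M.round(3)); print('to (.36,.24,.26)',M.T@(np.array([.36,.24,.26])-o['eef_pos'])*1000, 'turn', ((180-np.degrees(np.arctan2(M[1,0],M[0,0])))/-6))
E
```

```text
clock: 2.0
eef_pos: [0.319, -0.1001, 0.3005]
tool_rot: [0.726, 0.688, 0.0, 0.0]
ft_force: [0.6, -0.6, -0.7]
grip_width: 0.0855
t 2.0 p [ 0.319  -0.1001  0.3005] q [7.258e-01 6.879e-01 1.000e-04 4.000e-04] F [ 0.6 -0.6 -0.7] w 0.0855 j [-0.304 -0.091 -0.367  1.294 -0.     1.321]
[[ 0.054  0.999  0.001]
 [ 0.999 -0.054 -0.   ]
 [-0.     0.001 -1.   ]]
to (.36,.24,.26) [341.8203079   22.66414363  40.42727433] turn -15.51284863288143
```

```bash
python3 -m inch '[1,43,3,5,-1.4, 1,86,6,10,-2.8, 1,129,9,15,-4.2, 1,172,12,20,-5.6, 1,215,14,25,-7.0, 1,258,17,30,-8.4, 1,300,20,35,-9.8, 1,342,22,40,-11.2]';python3 -m inch '[1,0,0,0,-1.4, 1,0,0,0,-2.8, 1,0,0,0,-4.3, 1,0,0,0,-4.3]'
python3 - <<'E'
from h import *
o=st(); M=R.from_quat(o['tool_rot']).as_matrix(); print(M.round(3)); 
snap('wrist','w2.png')
E
```

```text
clock: 2.8
eef_pos: [0.3624, 0.2402, 0.2611]
tool_rot: [0.223, 0.975, 0.0, 0.001]
ft_force: [0.7, -0.2, 0.7]
grip_width: 0.0855
clock: 3.2
eef_pos: [0.3624, 0.2387, 0.261]
tool_rot: [0.003, 1.0, -0.0, 0.0]
ft_force: [-0.7, -0.6, 0.6]
grip_width: 0.0854
t 3.2 p [0.3624 0.2387 0.261 ] q [ 3.e-03  1.e+00 -1.e-04  0.e+00] F [-0.7 -0.6  0.6] w 0.0854 j [ 0.583  0.136 -0.24   1.195 -0.     0.589]
[[-1.     0.006  0.   ]
 [ 0.006  1.    -0.   ]
 [-0.    -0.    -1.   ]]
```

View pics/w2.png

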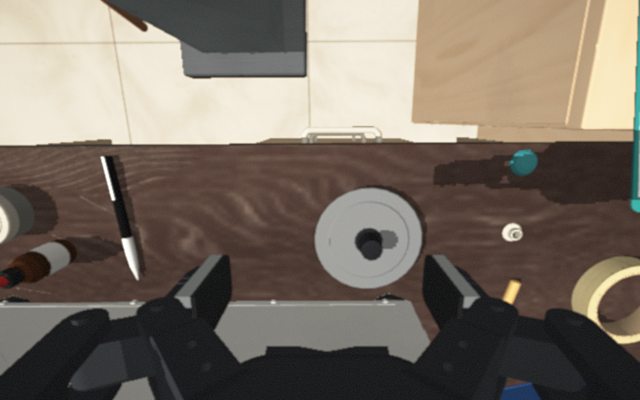

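The lid shows at about (369,238), clear of everything, with its knob at about (370,242).

```bash
python3 - <<'E'
from h import *
p,K,T=ld('w2.png')
hs=cv2.cvtColor(p,cv2.COLOR_RGB2HSV)
m=np.zeros(p.shape[:2],np.uint8); m[182:293,305:430]=((hs[...,1]<40)&(hs[...,2]>80))[182:293,305:430]
cs,_=cv2.findContours(m,cv2.RETR_EXTERNAL,cv2.CHAIN_APPROX_NONE); c=cv2.convexHull(max(cs,key=cv2.contourArea))[:,0]
P=np.array([onz(K,T,u,v,.011)[:2] for u,v in c])
(cx,cy),r=cv2.minEnclosingCircle((P*1000).astype(np.float32)); print('lid',cx,cy,r, 'mean',P.mean(0))
el=cv2.fitEllipse(c); print(el, onz(K,T,*el[0],.012))
k=(p.astype(int).sum(2)<110); k[:225]=0;k[265:]=0;k[:,:350]=0;k[:,395:]=0
ys,xs=np.where(k); print('knob blob',xs.min(),xs.max(),ys.min(),ys.max(),len(xs)); print('knob side ctr z.027',onz(K,T,xs.mean(),ys.mean(),.027))
print('top part (row max) ',onz(K,T,371,247,.041))
E
python3 -c "
import cv2;p=cv2.imread('pics/w2.png')[180:300,300:440];cv2.imwrite('pics/zw2.png',cv2.resize(p,None,fx=5,fy=5,interpolation=cv2.INTER_CUBIC)[:600])"
```

```text
lid 420.6617431640625 282.9932861328125 58.073665618896484 mean [0.41716262 0.27936841]
((367.9176330566406, 237.7476806640625), (101.22218322753906, 108.4437484741211), 78.40545654296875) [0.41788301 0.28270145 0.012     ]
knob blob 358 380 232 255 218
knob side ctr z.027 [0.41242572 0.28194596 0.027     ]
top part (row max)  [0.41650152 0.28204879 0.041     ]
```

View pics/zw2.png

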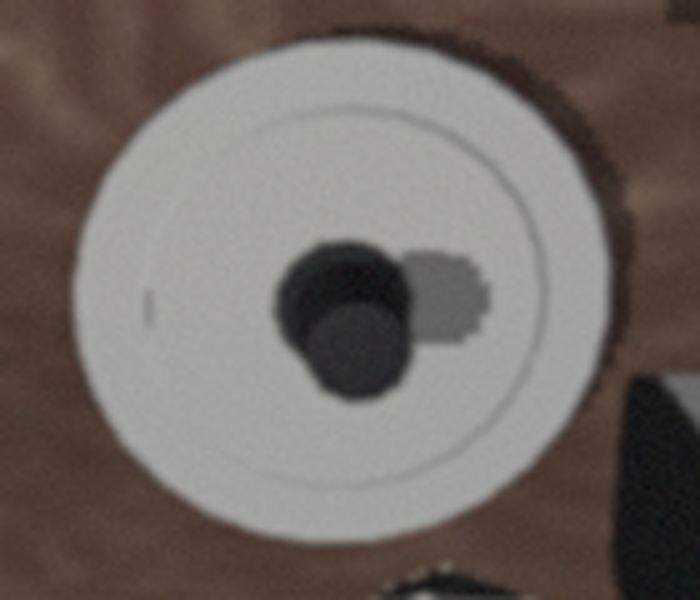

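Run:
```python
from h import *
p,K,T=ld('w2.png')
print(onz(K,T,371.8,250,.041),onz(K,T,368.3,238.2,.013))
o=st(); M=R.from_quat(o['tool_rot']).as_matrix()
c=np.array([.4195,.2820,.13]); print(M.T@(c-o['eef_pos'])*1000)
```

```text
[0.41965122 0.28292679 0.041     ] [0.41801667 0.28298588 0.013     ]
t 3.25 p [0.3624 0.2388 0.2611] q [ 4.2e-03  1.0e+00 -1.0e-04  1.0e-04] F [-0.1  0.5 -0.1] w 0.085 j [ 0.583  0.136 -0.239  1.195 -0.     0.591]
[-56.67266215  43.71667401 131.06915034]
```

```bash
python3 -m inch '[1,-20,16,20,0, 1,-45,35,40,0, 1,-56,44,70,0, 1,-56.5,44,100,0, 1,-56.5,44,130,0, 1,-56.5,44,155,0, 1,-56.5,44,172,0, 1,-56.5,44,172,0]'
python3 - <<'E'
from h import *
st(); snap('wrist','w3.png')
E
```

```text
clock: 4.05
eef_pos: [0.4176, 0.2818, 0.0867]
tool_rot: [0.004, 1.0, -0.002, -0.002]
ft_force: [-0.8, 0.0, 0.2]
grip_width: 0.0855
t 4.05 p [0.4176 0.2818 0.0867] q [ 0.004   1.     -0.0016 -0.0023] F [-0.8  0.   0.2] w 0.0855 j [ 0.594  0.456 -0.307  0.814 -0.     0.602]
```

View pics/w3.png

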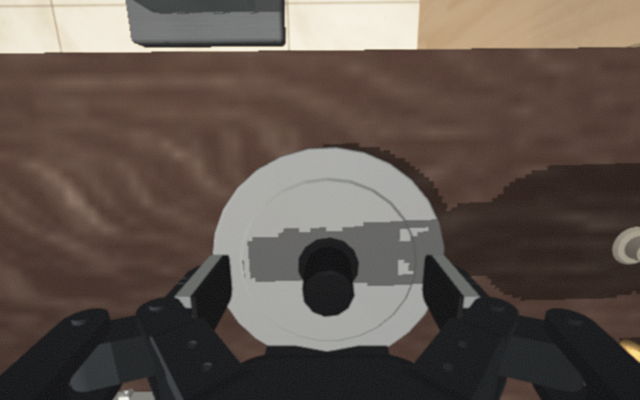

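The knob is centred between the fingers (u 328 against a mid of 327.5). I'll close on it.

```bash
python3 -m inch '[1,0,0,0,0, -1,0,0,-1,0, -1,0,0,-1,0, -1,0,0,-1,0,-1,0,0,-1,0,-1,0,0,-1,0,-1,0,0,-1,0,-1,0,0,-1,0]'
python3 - <<'E'
from h import *
st(); snap('wrist','w4.png')
E
```

```text
clock: 4.9
eef_pos: [0.4192, 0.284, 0.0905]
tool_rot: [0.002, 1.0, 0.0, 0.0]
ft_force: [-1.2, -0.6, 6.4]
grip_width: 0.0202
t 4.9 p [0.4192 0.284  0.0905] q [1.9e-03 1.0e+00 2.0e-04 4.0e-04] F [-1.2 -0.6  6.4] w 0.0202 j [ 0.596  0.451 -0.302  0.817 -0.     0.599]
```

View pics/w4.png

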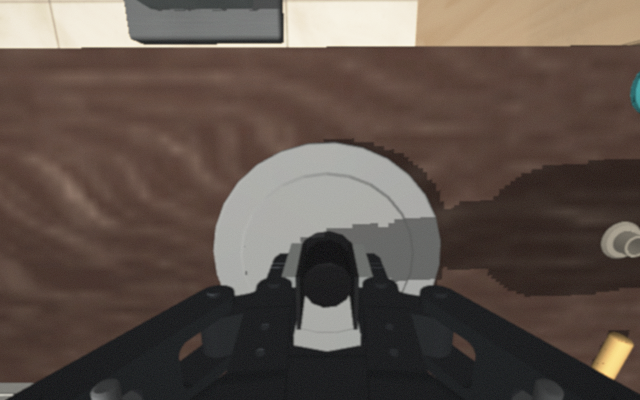

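Gripped. I'll lift gently and check the hold.

```bash
python3 -m inch '[-1,0,0,-10,0, -1,0,0,-30,0, -1,0,0,-60,0, -1,10,0,-90,0, -1,25,0,-120,0, -1,40,0,-150,0,-1,50,0,-170,0,-1,50,0,-170,0]'
python3 - <<'E'
from h import *
st(); snap('wrist','w5.png')
E
```

```text
clock: 5.75
eef_pos: [0.3691, 0.2849, 0.2632]
tool_rot: [0.001, 1.0, 0.002, 0.002]
ft_force: [0.8, 0.6, -1.5]
grip_width: 0.0199
t 5.75 p [0.3691 0.2849 0.2632] q [0.0013 1.     0.0019 0.0023] F [ 0.8  0.6 -1.5] w 0.0199 j [ 0.657  0.193 -0.164  1.208  0.     0.66 ]
```

View pics/w5.png

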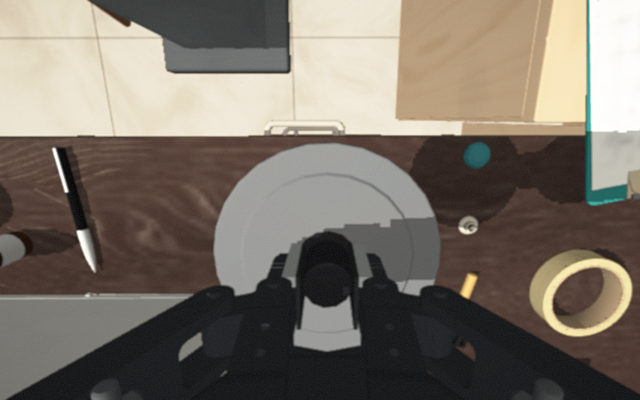

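The lid is held and unchanged in the view, so it is level. Next I'll measure its centre relative to the TCP from the flange arc.

```bash
cat > lidoff.py <<'E'
from h import *
from scipy.optimize import least_squares
def lidoff(fn,tcp,z):
    p,K,T=ld(fn); hs=cv2.cvtColor(p,cv2.COLOR_RGB2HSV)
    m=np.zeros(p.shape[:2],np.uint8); m[135:262,200:455]=((hs[...,1]<35)&(hs[...,2]>75))[135:262,200:455]
    cs,_=cv2.findContours(m,cv2.RETR_EXTERNAL,cv2.CHAIN_APPROX_NONE); c=cv2.convexHull(max(cs,key=cv2.contourArea))[:,0]
    c=c[c[:,1]<258]; c=np.array([q for q in c])
    P=np.array([onz(K,T,u,v,z)[:2] for u,v in c])
    f=least_squares(lambda q:np.hypot(P[:,0]-q[0],P[:,1]-q[1])-q[2],[tcp[0],tcp[1],.057],loss='soft_l1',f_scale=.0005)
    f2=least_squares(lambda q:np.hypot(P[:,0]-q[0],P[:,1]-q[1])-.057,[tcp[0],tcp[1]],loss='soft_l1',f_scale=.0005)
    print(fn,len(P),f.x.round(4),'off',(f.x[:2]-tcp[:2]).round(4),'fixed r',f2.x.round(4),'off',(f2.x-tcp[:2]).round(4))
E
python3 - <<'E'
from lidoff import *
lidoff('w4.png',np.array([.4192,.284]),.013)
lidoff('w5.png',np.array([.3691,.2849]),.2632-.0775)
E
```

```text
w4.png 31 [0.4198 0.2845 0.0566] off [0.0006 0.0005] fixed r [0.4203 0.2845] off [0.0011 0.0005]
w5.png 33 [0.37   0.2857 0.0565] off [0.0009 0.0008] fixed r [0.3706 0.2858] off [0.0015 0.0009]
```

```bash
python3 -m inch '[-1,10,-20,-15,0, -1,20,-60,-35,0, -1,30,-100,-55,0, -1,36,-145,-65,0, -1,39,-190,-67,0, -1,39,-235,-67,0, -1,39,-275,-67,0, -1,39,-305,-67,0]'; python3 -m inch '[-1,-10,-38,0,0, -1,-22,-76,0,0, -1,-35,-114,0,0, -1,-48,-150,0,0, -1,-62,-185,0,0, -1,-75,-215,0,0, -1,-87,-240,0,0, -1,-90,-250,0,0]';python3 - <<'E'
from h import *
o=st(); M=R.from_quat(o['tool_rot']).as_matrix(); print(M.T@(np.array([.5605,-.361,.31])-o['eef_pos'])*1000)
E
```

```text
clock: 6.6
eef_pos: [0.3282, -0.023, 0.3256]
tool_rot: [0.003, 1.0, -0.0, -0.001]
ft_force: [1.2, 0.3, -0.8]
grip_width: 0.0205
clock: 7.4
eef_pos: [0.4184, -0.2735, 0.3244]
tool_rot: [0.003, 1.0, 0.001, -0.001]
ft_force: [-0.2, 0.7, -1.2]
grip_width: 0.0202
t 7.4 p [ 0.4184 -0.2735  0.3244] q [ 3.1e-03  1.0e+00  7.0e-04 -1.3e-03] F [-0.2  0.7 -1.2] w 0.0202 j [-0.579  0.234  0.05   1.39  -0.    -0.573]
[-142.71210869  -86.59349537   13.87991496]
```

```bash
python3 -m inch '[-1,-35,-21,0,0, -1,-70,-43,0,0, -1,-105,-64,5,0, -1,-130,-80,10,0, -1,-140,-86,13,0, -1,-142.5,-86.5,14,0, -1,-142.5,-86.5,14,0,-1,-142.5,-86.5,14,0]';python3 - <<'E'
from h import *
o=st(); snap('wrist','w6.png'); snap('top','t6.png'); snap('scene','s6.png'); st()
M=R.from_quat(o['tool_rot']).as_matrix(); print(M.round(4)); print(M.T@(np.array([.5605,-.361,.271])-o['eef_pos'])*1000)
for f,(a,b,c,d) in {'t6':(110,235,400,525),'s6':(60,190,290,420)}.items():
    p=ld(f+'.png')[0][a:b,c:d]; cv2.imwrite(f'pics/z{f}.png',cv2.resize(p,None,fx=4,fy=4,interpolation=cv2.INTER_CUBIC)[:,:,::-1])
E
```

```text
clock: 8.2
eef_pos: [0.5594, -0.3576, 0.3128]
tool_rot: [0.002, 1.0, 0.0, -0.0]
ft_force: [-0.3, 0.3, 0.1]
grip_width: 0.02
t 8.2 p [ 0.5594 -0.3576  0.3128] q [ 1.8e-03  1.0e+00  3.0e-04 -4.0e-04] F [-0.3  0.3  0.1] w 0.02 j [-0.569  0.586  0.549  1.535  0.    -0.565]
t 8.35 p [ 0.5595 -0.3578  0.3139] q [ 1.9e-03  1.0e+00 -2.0e-04  4.0e-04] F [-0.3  0.4 -0.9] w 0.0199 j [-0.569  0.585  0.55   1.535 -0.    -0.565]
[[-1.0e+00  3.6e-03 -9.0e-04]
 [ 3.6e-03  1.0e+00  6.0e-04]
 [ 9.0e-04  6.0e-04 -1.0e+00]]
[-1.13244638 -3.43213322 41.83610811]
```

View pics/w6.png

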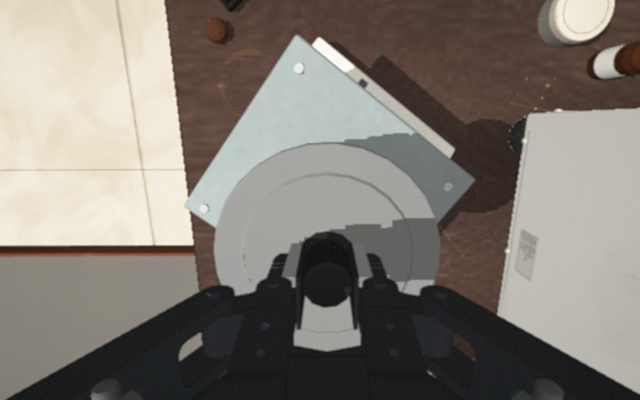

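View pics/zs6.png

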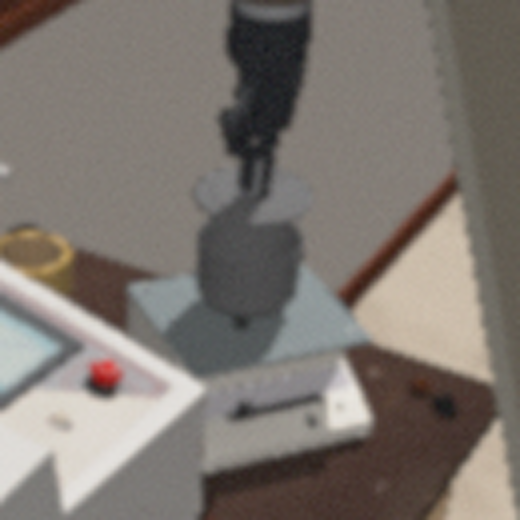

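Run:
```python
from lidoff import *
p,K,T=ld('w6.png')
for n,u,v in [('front',297,36),('right',186.5,207),('left',474.5,180)]: print(n,onz(K,T,u,v,.1075).round(4))
lidoff('w6.png',np.array([.5595,-.3577]),.3133-.0775)
```

```text
front [ 0.4302 -0.3797  0.1075]
right [ 0.5682 -0.4822  0.1075]
left [ 0.5446 -0.2276  0.1075]
w6.png 10 [ 0.5428 -0.354   0.0643] off [-0.0167  0.0037] fixed r [ 0.5309 -0.3537] off [-0.0286  0.004 ]
```

Deck corners from this view agree with the earlier view to about 1 mm. I'll correct by (+1.5,-2.5) mm and lower slowly.

```bash
python3 -m inch '[-1,-1.5,-2.5,0,0, -1,-1.5,-2.5,8,0, -1,-1.5,-2.5,16,0, -1,-1.5,-2.5,22,0, -1,-1.5,-2.5,27,0, -1,-1.5,-2.5,30,0, -1,-1.5,-2.5,33,0, -1,-1.5,-2.5,33,0]';python3 - <<'E'
from h import *
st()
E
```

```text
clock: 9.15
eef_pos: [0.5614, -0.3606, 0.2794]
tool_rot: [0.002, 1.0, 0.0, -0.0]
ft_force: [0.1, -0.5, -0.7]
grip_width: 0.0197
t 9.15 p [ 0.5614 -0.3606  0.2794] q [ 1.9e-03  1.0e+00  2.0e-04 -3.0e-04] F [ 0.1 -0.5 -0.7] w 0.0197 j [-0.571  0.598  0.484  1.457 -0.    -0.567]
```

```bash
python3 -m inch '[-1,0,0,2,0, -1,0,0,4,0, -1,0,0,5,0, -1,0,0,5,0]'; python3 -m inch '[-1,0,0,1,0, -1,0,0,2,0, -1,0,0,3,0, -1,0,0,3,0]'
python3 - <<'E'
from h import *
st()
E
```

```text
clock: 9.55
eef_pos: [0.5615, -0.3606, 0.2747]
tool_rot: [0.002, 1.0, 0.0, -0.0]
ft_force: [-0.1, -0.7, -0.2]
grip_width: 0.0202
clock: 9.95
eef_pos: [0.5614, -0.3606, 0.2717]
tool_rot: [0.002, 1.0, 0.0, -0.0]
ft_force: [-0.2, 0.7, -1.2]
grip_width: 0.0198
t 9.95 p [ 0.5614 -0.3606  0.2717] q [ 1.9e-03  1.0e+00  1.0e-04 -2.0e-04] F [-0.2  0.7 -1.2] w 0.0198 j [-0.571  0.6    0.467  1.438 -0.    -0.567]
```

```bash
python3 -m inch '[-1,0,0,0.7,0, -1,0,0,1.3,0, -1,0,0,1.3,0]'; python3 -m inch '[-1,0,0,0.5,0, -1,0,0,1,0, -1,0,0,1,0]'
```

```text
clock: 10.25
eef_pos: [0.5615, -0.3607, 0.2705]
tool_rot: [0.002, 1.0, 0.0, -0.0]
ft_force: [0.5, 0.2, -1.3]
grip_width: 0.0198
clock: 10.55
eef_pos: [0.5615, -0.3607, 0.2703]
tool_rot: [0.002, 1.0, -0.0, 0.0]
ft_force: [-1.4, 0.7, 2.4]
grip_width: 0.0198
```

Contact is at 0.2703 (expected 0.270), so the lid is seated. I'll release slowly and look.

```bash
python3 -m inch '[-1,0,0,0.5,0, -0.6,0,0,0,0, -0.3,0,0,0,0, 0,0,0,0,0, 0.3,0,0,0,0, 0.3,0,0,0,0]';  python3 - <<'E'
from h import *
st()
E
python3 -m inch '[0.3,0,0,-10,0, 0.3,0,0,-40,0, 0.3,0,0,-75,0,0.3,20,10,-100,0,0.3,50,30,-100,0,0.3,90,50,-100,0,0.3,120,60,-100,0,0.3,120,60,-100,0]';  python3 - <<'E'
from h import *
st();snap('wrist','w7.png'); snap('scene','s7.png');snap('top','t7.png')
for f,(a,b,c,d) in {'t7':(110,235,400,525),'s7':(60,190,290,420)}.items():
    p=ld(f+'.png')[0][a:b,c:d]; cv2.imwrite(f'pics/z{f}.png',cv2.resize(p,None,fx=4,fy=4,interpolation=cv2.INTER_CUBIC)[:,:,::-1])
E
```

```text
clock: 11.15
eef_pos: [0.5615, -0.3607, 0.2692]
tool_rot: [0.002, 1.0, 0.0, -0.0]
ft_force: [0.4, -0.6, -0.1]
grip_width: 0.0557
t 11.15 p [ 0.5615 -0.3607  0.2692] q [ 1.9e-03  1.0e+00  1.0e-04 -2.0e-04] F [ 0.4 -0.6 -0.1] w 0.0557 j [-0.571  0.601  0.462  1.433  0.    -0.567]
clock: 11.95
eef_pos: [0.4382, -0.2986, 0.3713]
tool_rot: [0.002, 1.0, 0.0, -0.0]
ft_force: [0.1, -0.3, -0.1]
grip_width: 0.0557
t 11.95 p [ 0.4382 -0.2986  0.3713] q [ 2.3e-03  1.0e+00  1.0e-04 -4.0e-04] F [ 0.1 -0.3 -0.1] w 0.0557 j [-0.598  0.286  0.239  1.525 -0.    -0.593]
```

View pics/w7.png

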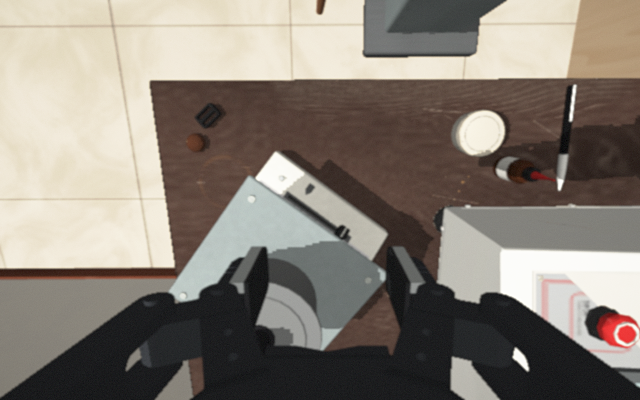

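View pics/zs7.png

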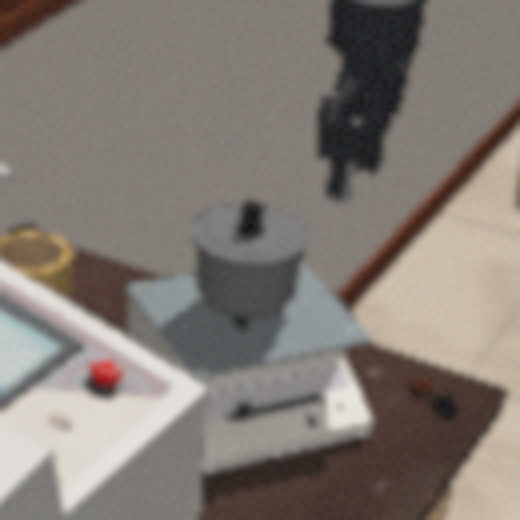

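View pics/zt7.png

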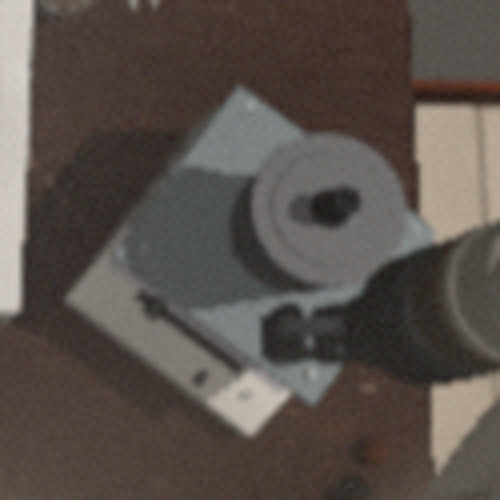

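The lid sits flush on the bowl, level in both views. The wrist view shows the panel well: cap at about (343,233), pointer at about (309,188). I'll zoom in.

Run:
```python
from h import *
p=ld('w7.png')[0][145:265,250:390]; cv2.imwrite('pics/zw7.png',cv2.resize(p,None,fx=5,fy=5,interpolation=cv2.INTER_CUBIC)[:,:,::-1])
```

```text
(no output)
```

View pics/zw7.png

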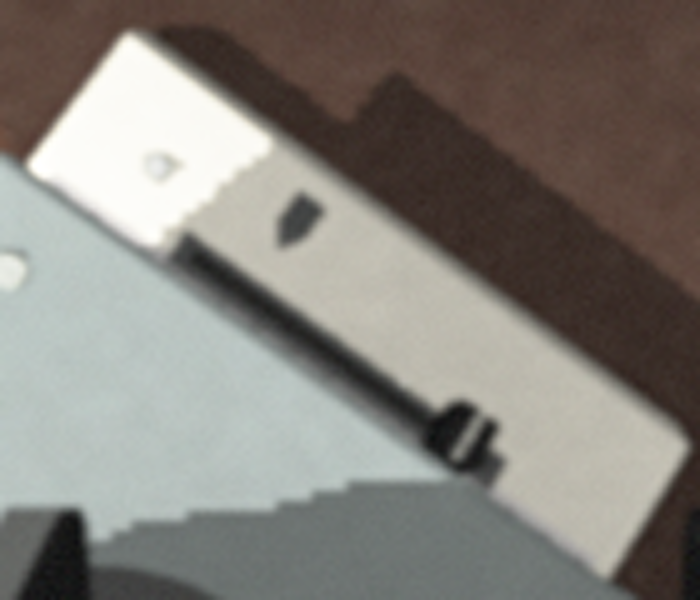

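```bash
cat > pan.py <<'E'
from h import *
x=np.array([.8032,-.5957,0]);y=np.array([.5957,.8032,0]);O=np.array([.5457,-.3481,0]); Z=np.array([0,0,1.])
s=np.radians(28); P0=O-.098*x+.02*Z; n=-np.sin(s)*x+np.cos(s)*Z; up=np.cos(s)*x+np.sin(s)*Z
def onp(K,T,u,v,h):
    o,d=ray(K,T,u,v); t=((P0+n*h-o)@n)/(d@n); q=o+d*t; return (q-P0)@up*1000,(q-O)@y*1000
def pt(a,b,h): return P0+up*a/1e3+y*b/1e3+n*h/1e3
E
python3 - <<'E'
from pan import *
p,K,T=ld('w7.png')
def Q(u,v): return 250+u/5,145+v/5
for nm,u,v,h in [('tip top',283,245,5),('ptr back',310,203,5),('line a',486,414,18),('line b',462,460,18),('slot R',180,250,0),('left corner',690,450,0),('right corner',130,32,0),('left corner',690,440,0)]:
    print(nm,np.round(onp(K,T,*Q(u,v),h/1e3),1))
E
```

```text
tip top [ 24.3 -28.8]
ptr back [ 10.7 -29.1]
line a [33.4 37.9]
line b [46.9 38.8]
slot R [ 40.  -49.7]
left corner [ 3.2 97.9]
right corner [ -0.3 -92.7]
left corner [ 0.8 96.5]
```

The panel is consistent: the cap line is at y≈38.5 and the tip at y≈-29, so the travel needed is about 67.5 mm, with the slot line at up≈39.5 mm. Rows cannot tilt the tool directly, so I'll test whether asking for a pose beyond the arm's range, high and clear of everything, gives the tilt.

```bash
python3 -m inch '[0.3,0,0,-30,1, 0.3,0,0,-70,2.2, 0.3,0,0,-110,3.4, 0.3,0,0,-150,4.6, 0.3,0,0,-180,5.6, 0.3,0,0,-200,6.05, 0.3,0,0,-200,6.05]'
python3 - <<'E'
from h import *
st()
E
python3 -m inch '[0.3,-45,0,0,0, 0.3,-90,0,0,0, 0.3,-135,0,0,0, 0.3,-180,0,0,0]';python3 - <<'E'
from h import *
o=st();print(R.from_quat(o['tool_rot']).as_matrix().round(3))
E
```

```text
clock: 12.8
eef_pos: [0.4432, -0.3009, 0.5718]
tool_rot: [0.313, 0.95, -0.001, 0.003]
ft_force: [-0.2, 0.2, -0.5]
grip_width: 0.0557
t 12.8 p [ 0.4432 -0.3009  0.5718] q [ 3.131e-01  9.497e-01 -9.000e-04  3.200e-03] F [-0.2  0.2 -0.5] w 0.0557 j [-0.596  0.432  0.995  2.127  0.     0.041]
clock: 13.2
eef_pos: [0.5224, -0.3618, 0.5192]
tool_rot: [0.313, 0.95, -0.003, 0.01]
ft_force: [-0.0, 0.5, 0.3]
grip_width: 0.0552
t 13.2 p [ 0.5224 -0.3618  0.5192] q [ 0.3128  0.9498 -0.0029  0.0098] F [-0.   0.5  0.3] w 0.0552 j [-0.606  0.678  1.274  2.146  0.     0.031]
[[-0.804  0.594  0.017]
 [ 0.594  0.804 -0.012]
 [-0.02   0.001 -1.   ]]
```

```bash
python3 -m inch '[0.3,0,0,-50,0, 0.3,0,0,-100,0, 0.3,0,0,-150,0]';python3 - <<'E'
from h import *
o=st();print(R.from_quat(o['tool_rot']).as_matrix().round(3))
E
```

```text
clock: 13.5
eef_pos: [0.5017, -0.3475, 0.5695]
tool_rot: [0.313, 0.949, -0.014, 0.048]
ft_force: [0.1, 0.6, 0.5]
grip_width: 0.0557
t 13.5 p [ 0.5017 -0.3475  0.5695] q [ 0.3127  0.9486 -0.014   0.0475] F [0.1 0.6 0.5] w 0.0557 j [-0.606  0.597  1.275  2.149  0.     0.031]
[[-0.8    0.595  0.081]
 [ 0.592  0.804 -0.056]
 [-0.099  0.003 -0.995]]
```

It works: at the limits of joints 3 and 4 the tool tilts outward, 5.7° so far. I'll continue upward.

```bash
python3 -m inch '[0.3,0,0,-50,0, 0.3,0,0,-100,0, 0.3,0,0,-150,0, 0.3,0,0,-200,0, 0.3,0,0,-250,0]';python3 - <<'E'
from h import *
o=st();M=R.from_quat(o['tool_rot']).as_matrix();print(M.round(3),np.degrees(np.arccos(-M[2,2])))
E
```

```text
clock: 14.0
eef_pos: [0.4798, -0.3325, 0.6143]
tool_rot: [0.312, 0.946, -0.025, 0.083]
ft_force: [-0.1, 1.1, 0.0]
grip_width: 0.0556
t 14.0 p [ 0.4798 -0.3325  0.6143] q [ 0.3121  0.9461 -0.0246  0.0834] F [-0.1  1.1  0. ] w 0.0556 j [-0.606  0.522  1.274  2.149 -0.     0.031]
[[-0.791  0.595  0.142]
 [ 0.586  0.804 -0.099]
 [-0.173  0.005 -0.985]] 9.976663428487303
```

```bash
python3 -m inch '[0.3,25,0,-43,0, 0.3,50,0,-86,0, 0.3,75,0,-129,0, 0.3,100,0,-172,0]';python3 - <<'E'
from h import *
o=st();M=R.from_quat(o['tool_rot']).as_matrix();print(M.round(3),np.degrees(np.arccos(-M[2,2])))
E
```

```text
clock: 14.4
eef_pos: [0.4529, -0.3108, 0.6638]
tool_rot: [0.311, 0.942, -0.037, 0.125]
ft_force: [-0.1, 0.5, 0.3]
grip_width: 0.0555
t 14.4 p [ 0.4529 -0.3108  0.6638] q [ 0.3106  0.9415 -0.0367  0.1251] F [-0.1  0.5  0.3] w 0.0555 j [-6.010e-01  4.350e-01  1.275e+00  2.149e+00 -1.000e-03  3.600e-02]
[[-0.776  0.594  0.213]
 [ 0.576  0.804 -0.147]
 [-0.258  0.009 -0.966]] 14.988134969509982
```

```bash
python3 -m inch '[0.3,25,0,-43,0, 0.3,50,0,-86,0, 0.3,75,0,-129,0, 0.3,100,0,-172,0]';python3 -m inch '[0.3,25,0,-43,0, 0.3,50,0,-86,0, 0.3,75,0,-129,0, 0.3,100,0,-172,0]';python3 - <<'E'
from h import *
o=st();M=R.from_quat(o['tool_rot']).as_matrix();print(M.round(3),np.degrees(np.arccos(-M[2,2])))
E
```

```text
clock: 14.8
eef_pos: [0.423, -0.287, 0.7091]
tool_rot: [0.309, 0.935, -0.048, 0.166]
ft_force: [0.2, 0.2, 0.2]
grip_width: 0.0556
clock: 15.2
eef_pos: [0.3901, -0.2612, 0.7509]
tool_rot: [0.306, 0.928, -0.059, 0.206]
ft_force: [0.4, -0.6, 0.2]
grip_width: 0.0556
t 15.2 p [ 0.3901 -0.2612  0.7509] q [ 0.3058  0.9276 -0.0593  0.2061] F [ 0.4 -0.6  0.2] w 0.0556 j [-0.588  0.264  1.275  2.149 -0.005  0.048]
[[-0.728  0.592  0.346]
 [ 0.543  0.806 -0.236]
 [-0.419  0.016 -0.908]] 24.771675151200387
```

```bash
python3 -m inch '[0.3,25,0,-43,0, 0.3,50,0,-86,0, 0.3,75,0,-129,0]';python3 - <<'E'
from h import *
o=st();M=R.from_quat(o['tool_rot']).as_matrix();print(M.round(3),np.degrees(np.arccos(-M[2,2])),np.degrees(np.arctan2(M[1,2],M[0,2])))
E
python3 -m inch '[0.3,0,0,0,0, 0.3,0,0,50,0]';python3 - <<'E'
from pan import *
o=st();M=R.from_quat(o['tool_rot']).as_matrix();print(M.round(3),np.degrees(np.arccos(-M[2,2])),np.degrees(np.arctan2(M[1,2],M[0,2])))
# goal: tool y=y, x~-up ; error rotation in tool frame
G=np.c_[-up,y,-n]; print(np.degrees(R.from_matrix(M.T@G).as_rotvec()))
E
```

```text
clock: 15.5
eef_pos: [0.357, -0.2361, 0.7861]
tool_rot: [0.303, 0.919, -0.069, 0.243]
ft_force: [-0.3, 0.4, 0.7]
grip_width: 0.0556
t 15.5 p [ 0.357  -0.2361  0.7861] q [ 0.3028  0.919  -0.0691  0.2429] F [-0.3  0.4  0.7] w 0.0556 j [-0.58   0.186  1.275  2.149 -0.007  0.054]
[[-0.699  0.59   0.405]
 [ 0.523  0.807 -0.274]
 [-0.488  0.02  -0.872]] 29.257682237087778 -34.11556788872131
clock: 15.7
eef_pos: [0.3715, -0.2459, 0.7653]
tool_rot: [0.302, 0.918, -0.071, 0.248]
ft_force: [1.8, -0.5, 2.3]
grip_width: 0.0558
t 15.7 p [ 0.3715 -0.2459  0.7653] q [ 0.3023  0.9176 -0.0706  0.2484] F [ 1.8 -0.5  2.3] w 0.0558 j [-0.581  0.118  1.066  1.997 -0.007  0.054]
[[-0.694  0.59   0.413]
 [ 0.52   0.807 -0.28 ]
 [-0.499  0.021 -0.867]] 29.930596397345518 -34.095206596801425
[ 1.23476622  1.9049829  -0.21772621]
```

The tilt holds at ~29.9° after moving back into reach, and the tool is within about 2° of square to the panel. Now I'll work out the standoff and final shifts.

```bash
cat > goto.py <<'E'
from pan import *
def shift(a,b,h,back=0,x=None):
    "tool shift so that fingertips (73mm) stand at panel coords a,b,h minus back along tool z"
    o=sensors.get_obs();M=R.from_quat(o['tool_rot']).as_matrix(); 
    tgt=pt(a,b,h)-M[:,2]*(.073+back/1e3)
    tip=o['eef_pos']+M[:,2]*.073-P0
    print('tgt TCP',tgt.round(4),'shift mm',(M.T@(tgt-o['eef_pos'])*1000).round(1),'| tip now a,b,h',(tip@up*1e3).round(1),((o['eef_pos']+M[:,2]*.073-O)@y*1e3).round(1),(tip@n*1e3).round(1))
E
python3 - <<'E'
from goto import *
shift(39.5,38.5,4,150); shift(39.5,38.5,4,0)
E
```

```text
tgt TCP [ 0.4243 -0.2161  0.2353] shift mm [243.1  44.2 472.7] | tip now a,b,h 261.6 -20.1 633.3
tgt TCP [ 0.4863 -0.258   0.1053] shift mm [243.1  44.2 622.7] | tip now a,b,h 261.6 -20.1 633.3
```

```bash
python3 -m inch '[0.3,20,3,38,0, 0.3,40,7,78,0, 0.3,60,11,118,0, 0.3,80,15,158,0, 0.3,100,19,198,0, 0.3,120,23,238,0, 0.3,140,26,275,0, 0.3,150,28,295,0]'
python3 - <<'E'
from goto import *
st();shift(39.5,38.5,4,150)
E
```

```text
clock: 16.5
eef_pos: [0.4011, -0.2246, 0.423]
tool_rot: [0.303, 0.921, -0.068, 0.237]
ft_force: [0.5, 0.5, 0.1]
grip_width: 0.0556
t 16.5 p [ 0.4011 -0.2246  0.423 ] q [ 0.303   0.9206 -0.0679  0.2368] F [0.5 0.5 0.1] w 0.0556 j [-0.483 -0.183 -0.23   1.028 -0.054  0.139]
tgt TCP [ 0.4284 -0.2186  0.238 ] shift mm [ 72.3  17.6 171.7] | tip now a,b,h 108.9 14.4 325.9
```

```bash
python3 -m inch '[0.3,18,4,42,0, 0.3,37,9,85,0, 0.3,55,13,128,0, 0.3,68,16,160,0, 0.3,72,17.5,172,0, 0,72,17.5,172,0, 0,72,17.5,172,0]'
python3 - <<'E'
from goto import *
o=st();shift(39.5,38.5,4,0); M=R.from_quat(o['tool_rot']).as_matrix();print(np.degrees(np.arccos(-M[2,2])));G=np.c_[-up,y,-n]; print(np.degrees(R.from_matrix(M.T@G).as_rotvec()))
snap('wrist','w8.png')
E
```

```text
clock: 17.2
eef_pos: [0.4317, -0.2208, 0.2441]
tool_rot: [0.303, 0.92, -0.069, 0.241]
ft_force: [-0.3, -0.1, 0.4]
grip_width: 0.0426
t 17.2 p [ 0.4317 -0.2208  0.2441] q [ 0.3029  0.9195 -0.0687  0.2408] F [-0.3 -0.1  0.4] w 0.0426 j [-0.436 -0.024 -0.577  0.517 -0.077  0.181]
tgt TCP [ 0.4871 -0.2586  0.1059] shift mm [  8.3  -0.5 153.4] | tip now a,b,h 45.2 35.8 157.5
28.998614400318782
[ 1.16817108  0.9750348  -0.19761789]
```

View pics/w8.png

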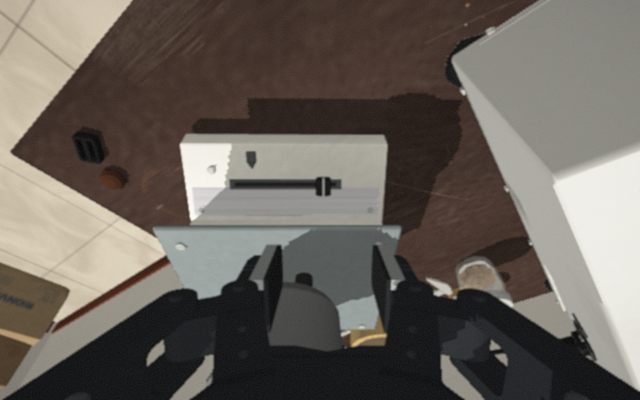

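Here is a square view of the panel, with the cap at (323,186) and the pointer at (251,158). I'll zoom to refine.

Run:
```python
from pan import *
p,K,T=ld('w8.png')
z=p[125:230,170:410]; z=cv2.resize(z,None,fx=3.3,fy=3.3,interpolation=cv2.INTER_CUBIC); cv2.imwrite('pics/zw8.png',z[:,:,::-1])
for nm,u,v,h in [('tip',251.5,167,5),('line',323.5,186,18),('lc',387,135,0),('rc',181,137,0)]: print(nm,np.round(onp(K,T,u,v,h/1e3),1))
```

```text
tip [ 23.4 -29.6]
line [38.9 36.5]
lc [-4.6 95.5]
rc [ -3.7 -92.6]
```

View pics/zw8.png

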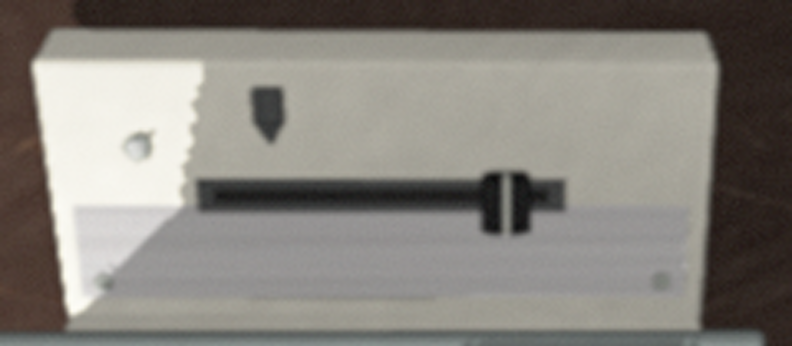

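```bash
python3 -m inch '[0,4,-1,40,0, 0,8,-2,80,0, 0,8,-2,110,0, 0,8,-2,125,0, 0,8,-2,125,0]'
python3 - <<'E'
from goto import *
o=st();shift(39.5,36.5,4,0)
snap('wrist','w9.png')
E
```

```text
clock: 17.75
eef_pos: [0.4756, -0.2528, 0.1308]
tool_rot: [0.303, 0.919, -0.069, 0.241]
ft_force: [-0.7, 0.6, 0.6]
grip_width: 0.0428
t 17.75 p [ 0.4756 -0.2528  0.1308] q [ 0.3032  0.9194 -0.0687  0.241 ] F [-0.7  0.6  0.6] w 0.0428 j [-0.46   0.253 -0.628  0.187 -0.066  0.16 ]
tgt TCP [ 0.4859 -0.2602  0.1059] shift mm [ 1.  -0.3 27.9] | tip now a,b,h 40.0 36.3 31.9
```

View pics/w9.png

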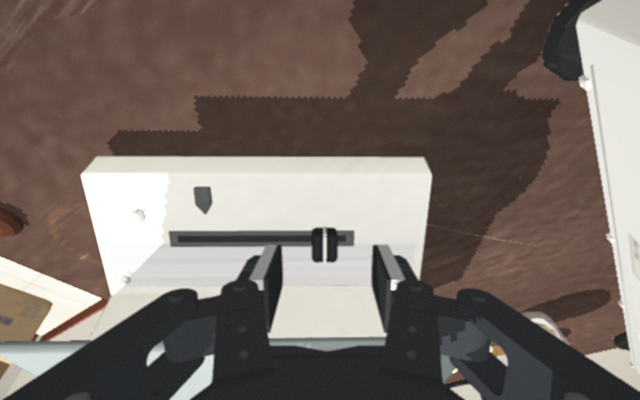

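The cap is between the fingers (cap u 323, finger mid 327). I'll go down to the panel and grip the cap.

```bash
python3 -m inch '[0,0.5,-0.5,10,0, 0,0.5,-0.5,20,0, 0,0.5,-0.5,25,0, 0,0.5,-0.5,26,0, 0,0.5,-0.5,26,0]'; python3 -m inch '[-0.3,0,0,0,0,-0.5,0,0,0,0,-0.7,0,0,0,0,-1,0,0,0,0,-1,0,0,0,0,-1,0,0,0,0]'
python3 - <<'E'
from goto import *
o=st();shift(39.5,36.5,4,0)
snap('wrist','w10.png')
E
```

```text
clock: 18.3
eef_pos: [0.485, -0.2595, 0.1085]
tool_rot: [0.303, 0.919, -0.069, 0.241]
ft_force: [-0.7, -0.1, -0.1]
grip_width: 0.0428
clock: 18.9
eef_pos: [0.485, -0.2596, 0.1091]
tool_rot: [0.303, 0.919, -0.069, 0.242]
ft_force: [-3.9, 1.1, 6.0]
grip_width: 0.0118
t 18.9 p [ 0.485  -0.2596  0.1091] q [ 0.303   0.9192 -0.0689  0.2418] F [-3.9  1.1  6. ] w 0.0118 j [-0.465  0.312 -0.626  0.129 -0.064  0.156]
tgt TCP [ 0.4858 -0.2601  0.1058] shift mm [0.7 0.1 3.3] | tip now a,b,h 40.1 36.4 7.3
```

View pics/w10.png

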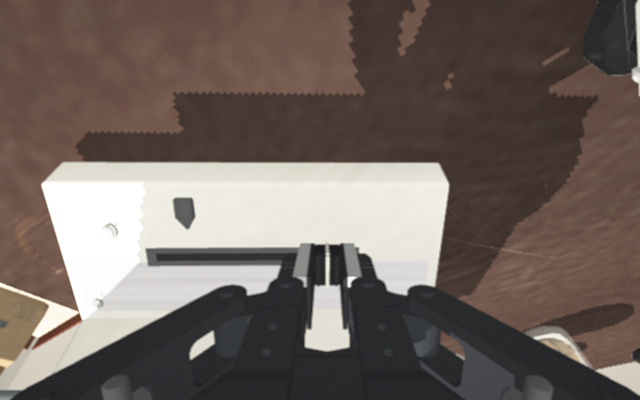

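Run:
```python
from goto import *
o=sensors.get_obs();M=R.from_quat(o['tool_rot']).as_matrix(); print(-60*(M.T@y), -66*(M.T@y))
p,K,T=ld('w10.png')
z=cv2.resize(p[180:300,160:360],None,fx=4,fy=4,interpolation=cv2.INTER_CUBIC); cv2.imwrite('pics/zw10.png',z[:,:,::-1])
for nm,u,v,h in [('tip',185,229,5),('line',328.5,255,18),('slotL',147,257,0)]: print(nm,np.round(onp(K,T,u,v,h/1e3),1))
```

```text
[ -0.23668404 -59.98667945  -1.2254374 ] [ -0.26035244 -65.9853474   -1.34798114]
tip [ 24.  -30.2]
line [32.4 37.6]
slotL [ 40.6 -53.3]
```

View pics/zw10.png

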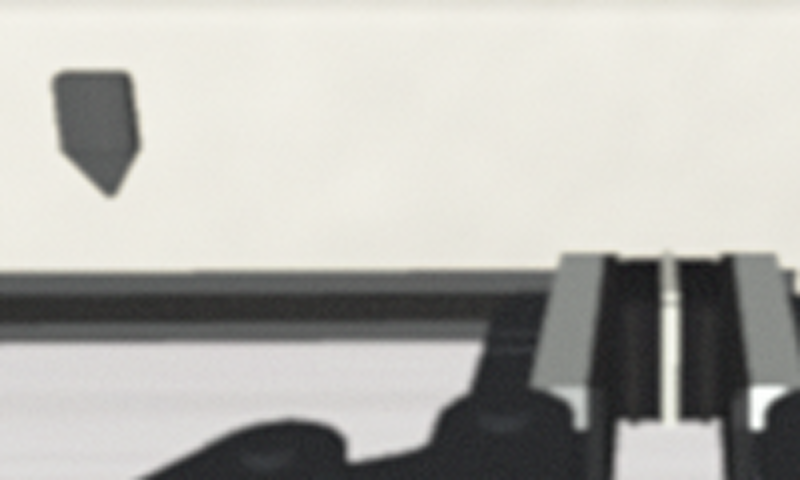

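The grip is clean. I'll slide 60 mm first and then refine.

```bash
python3 -m inch '[-1,0,-5,-1,0, -1,0,-15,-1.3,0, -1,-0.1,-26,-1.5,0, -1,-0.1,-37,-1.8,0, -1,-0.2,-47,-2,0, -1,-0.2,-55,-2.2,0, -1,-0.2,-60,-2.2,0, -1,-0.2,-60,-2.2,0]'
python3 - <<'E'
from goto import *
o=st();shift(39.5,-23.5,7,0)
snap('wrist','w11.png')
p,K,T=ld('w11.png')
z=cv2.resize(p[180:300,220:420],None,fx=4,fy=4,interpolation=cv2.INTER_CUBIC); cv2.imwrite('pics/zw11.png',z[:,:,::-1])
E
```

```text
clock: 19.75
eef_pos: [0.4479, -0.3085, 0.1093]
tool_rot: [0.304, 0.919, -0.07, 0.241]
ft_force: [2.1, -4.9, -5.2]
grip_width: 0.0117
t 19.75 p [ 0.4479 -0.3085  0.1093] q [ 0.3039  0.9191 -0.0697  0.241 ] F [ 2.1 -4.9 -5.2] w 0.0117 j [-0.604  0.301 -0.643  0.12   0.001  0.035]
tgt TCP [ 0.4491 -0.3074  0.1085] shift mm [0.1 1.6 0.8] | tip now a,b,h 39.6 -25.2 7.8
```

View pics/w11.png

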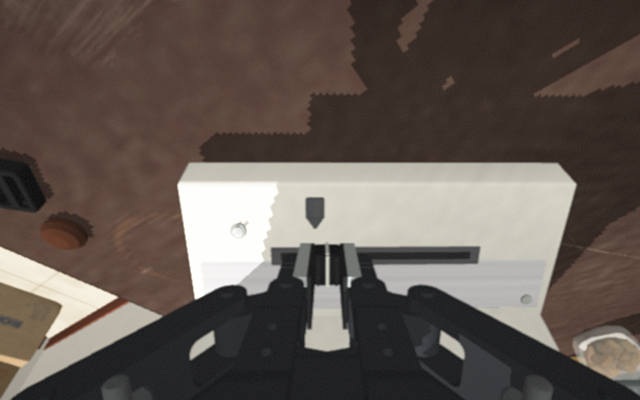

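View pics/zw11.png

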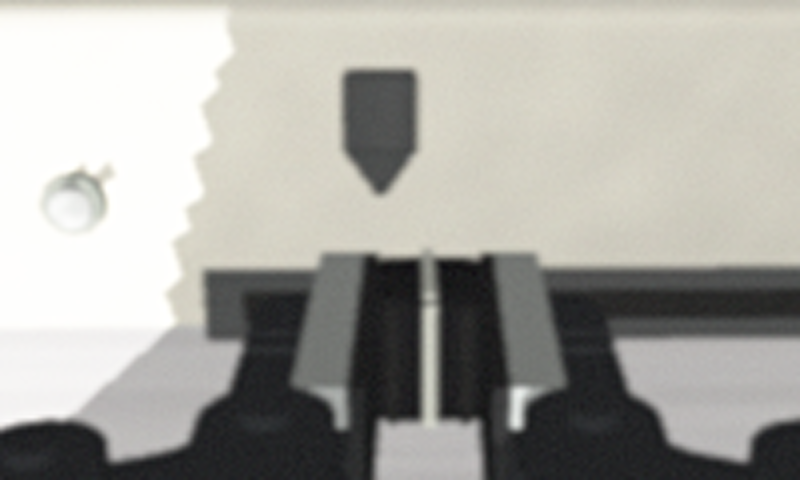

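Run:
```python
from goto import *
p,K,T=ld('w11.png')
Q=lambda u,v:(220+u/4,180+v/4)
for nm,u,v,h in [('tip h5',381,193,5),('tip h2.5',381,193,2.5),('ptr back',380,72,5),('line low front',427,250,3),('line top front',428.5,302,18),('line top back',431,420,18)]: print(nm,np.round(onp(K,T,*Q(u,v),h/1e3),2))
```

```text
tip h5 [ 23.92 -29.91]
tip h2.5 [ 24.83 -29.96]
ptr back [  8.9 -29.8]
line low front [ 32.19 -24.38]
line top front [ 32.24 -24.5 ]
line top back [ 47.1  -24.28]
```

The remaining gap is 5.5 mm (line y=-24.4, tip y=-29.9).

```bash
python3 -m inch '[-1,0,-2,0,0, -1,0,-4,0.5,0, -1,0,-5.5,1,0, -1,0,-5.5,1,0, -1,0,-5.5,1,0]'
python3 - <<'E'
from goto import *
o=st();snap('wrist','w12.png')
p,K,T=ld('w12.png')
z=cv2.resize(p[180:300,220:420],None,fx=4,fy=4,interpolation=cv2.INTER_CUBIC); cv2.imwrite('pics/zw12.png',z[:,:,::-1])
E
```

```text
clock: 20.3
eef_pos: [0.4457, -0.3114, 0.1091]
tool_rot: [0.303, 0.919, -0.068, 0.242]
ft_force: [-3.8, 5.5, 6.1]
grip_width: 0.012
t 20.3 p [ 0.4457 -0.3114  0.1091] q [ 0.3025  0.9195 -0.0684  0.2416] F [-3.8  5.5  6.1] w 0.012 j [-0.614  0.301 -0.643  0.119  0.01   0.024]
```

View pics/zw12.png

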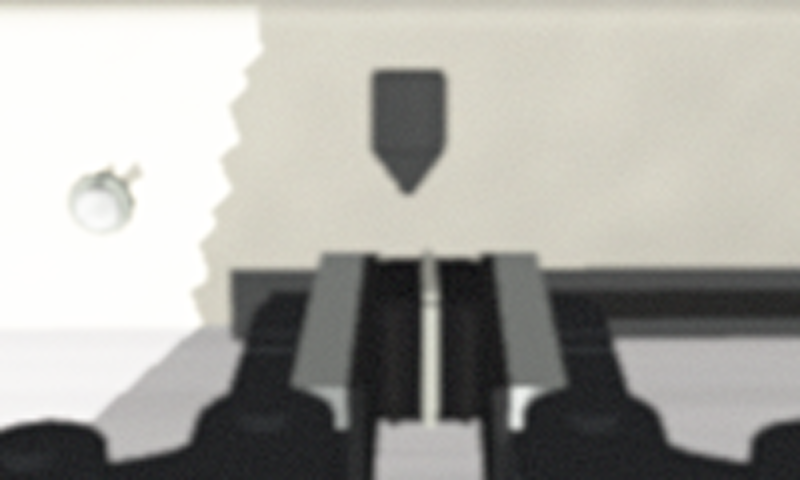

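About 2.3 mm remains because the arm lagged against friction. I'll continue and ease off the panel by 1 mm.

```bash
python3 -m inch '[-1,0,0,-1,0, -1,0,-1,-1,0, -1,0,-2.2,-1,0, -1,0,-2.2,-1,0, -1,0,-2.2,-1,0, -1,0,-2.2,-1,0]'
cat > al.py <<'E'
import sys
from goto import *
fn=sys.argv[1]; st(); snap('wrist',fn+'.png'); p,K,T=ld(fn+'.png')
z=cv2.resize(p[180:300,220:420],None,fx=4,fy=4,interpolation=cv2.INTER_CUBIC); cv2.imwrite('pics/z'+fn+'.png',z[:,:,::-1])
E
python3 al.py w13
```

```text
clock: 20.95
eef_pos: [0.4442, -0.3135, 0.1092]
tool_rot: [0.303, 0.919, -0.069, 0.241]
ft_force: [-0.2, 2.7, -0.7]
grip_width: 0.0121
t 20.95 p [ 0.4442 -0.3135  0.1092] q [ 0.3029  0.9194 -0.0686  0.2414] F [-0.2  2.7 -0.7] w 0.0121 j [-0.62   0.301 -0.643  0.12   0.012  0.02 ]
```

View pics/zw13.png

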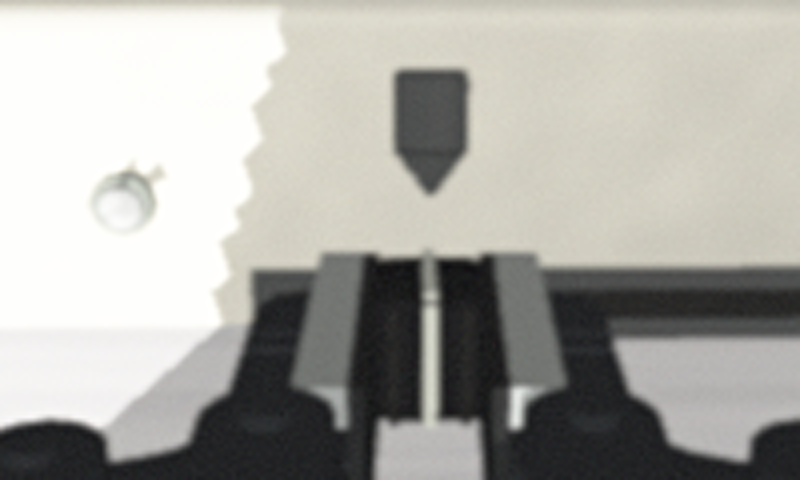

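Run:
```python
from goto import *
p,K,T=ld('w13.png')
Q=lambda u,v:(220+u/4,180+v/4)
for nm,u,v,h in [('tip h5',431,193,5),('ptr back',431,72,5),('line low front',427.5,252,3),('line top front',429.5,302,18),('line top back',431,420,18)]: print(nm,np.round(onp(K,T,*Q(u,v),h/1e3),2))
# subpixel: pointer dark columns, line bright columns
g=p.astype(int).sum(2)
for r in (200,205,210,214): c=np.where(g[r,312:345]<350)[0]+312; print(r,c.min(),c.max(),c.mean())
for r in (258,264,270,276,282): c=np.arange(322,333); w=np.clip(g[r,322:333]-200,0,None); print(r,(c*w).sum()/w.sum())
```

```text
tip h5 [ 23.95 -29.9 ]
ptr back [  8.92 -29.87]
line low front [ 32.41 -30.31]
line top front [ 32.2  -30.42]
line top back [ 47.04 -30.29]
200 319 336 327.5
205 319 335 327.0
210 319 335 327.0
214 319 335 327.0
258 327.19827586206895
264 327.206
270 327.1843137254902
276 327.1677545691906
282 327.0984952120383
```

Run:
```python
from goto import *
p,K,T=ld('w13.png'); g=p.astype(float).sum(2)
for r in (200,204,208,212):
    row=g[r]; bg=np.median(row[340:350]); w=np.clip(bg-row[312:344],0,None); w[w<60]=0; u=(np.arange(312,344)*w).sum()/w.sum(); print('ptr',r,u.round(2),np.round(onp(K,T,u,r,.005),2))
for r in (258,264,270,276):
    w=np.clip(g[r,322:333]-200,0,None);u=(np.arange(322,333)*w).sum()/w.sum(); print('line',u.round(2),np.round(onp(K,T,u,r,.018),2))
```

```text
ptr 200 327.38 [  9.88 -30.04]
ptr 204 327.27 [ 11.83 -30.1 ]
ptr 208 327.25 [ 13.79 -30.11]
ptr 212 327.27 [ 15.77 -30.11]
line 327.2 [ 33.42 -30.5 ]
line 327.21 [ 36.39 -30.51]
line 327.18 [ 39.39 -30.52]
line 327.17 [ 42.42 -30.54]
```

The line and tip agree within about 0.3–0.4 mm. I'll let go and back out along the tool axis.

```bash
python3 -m inch '[-0.7,0,0,0,0, -0.4,0,0,0,0, -0.2,0,0,0,0, -0.1,0,0,0,0, -0.1,0,0,0,0]'; python3 -m inch '[-0.1,0,0,-10,0, -0.1,0,0,-30,0, -0.1,0,0,-60,0, -0.1,5,0,-100,0, -0.1,5,0,-130,0, -0.1,5,0,-150,0,-0.1,5,0,-150,0]'
python3 - <<'E'
from goto import *
st(); snap('wrist','w14.png');snap('top','t14.png');snap('scene','s14.png')
p,K,T=ld('w14.png')
z=cv2.resize(p[120:240,220:420],None,fx=4,fy=4,interpolation=cv2.INTER_CUBIC); cv2.imwrite('pics/zw14.png',z[:,:,::-1])
p,K,T=ld('t14.png')
z=cv2.resize(p[110:260,380:530],None,fx=4,fy=4,interpolation=cv2.INTER_CUBIC); cv2.imwrite('pics/zt14.png',z[:,:,::-1])
E
```

```text
clock: 21.5
eef_pos: [0.4446, -0.3141, 0.1097]
tool_rot: [0.303, 0.919, -0.069, 0.242]
ft_force: [0.6, 0.1, 0.7]
grip_width: 0.0384
clock: 22.2
eef_pos: [0.3808, -0.2705, 0.2417]
tool_rot: [0.303, 0.918, -0.07, 0.245]
ft_force: [0.6, -0.5, -0.1]
grip_width: 0.0385
t 22.2 p [ 0.3808 -0.2705  0.2417] q [ 0.3027  0.9185 -0.0698  0.2447] F [ 0.6 -0.5 -0.1] w 0.0385 j [-0.624 -0.065 -0.627  0.494  0.014  0.016]
```

View pics/zw14.png

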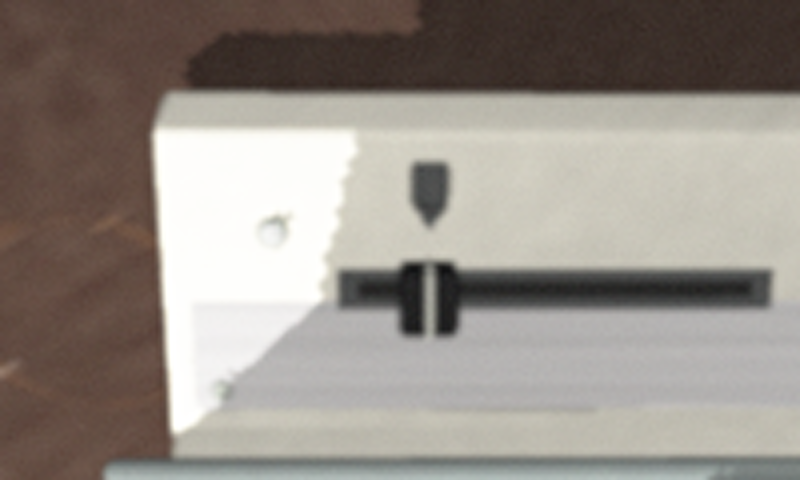

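View pics/zt14.png

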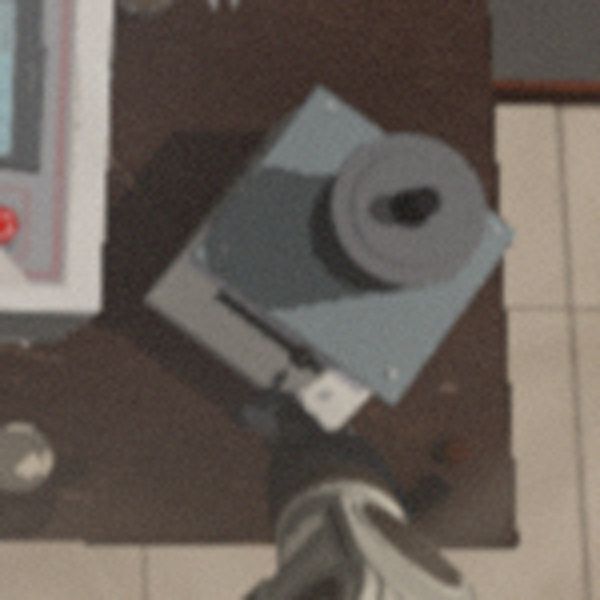

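View pics/s14.png

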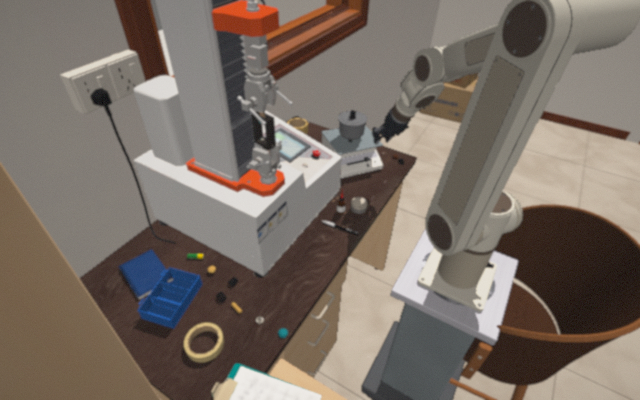

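In the zoom, the cap line (u≈430) sits exactly under the pointer tip (u≈430). The lid is still on and level, the bystanders look unmoved, and the robot is clear. Handing in.

```bash
python3 -c "
from workcell import order; print(order.job_done())"
```

```text
the job is handed in; nothing more can be done
None
```

I put the lid on the bowl, then slid the fader about 66 mm right to the set pointer, let go and backed off. The job was handed in at about 22 s of the 48 s allowed.

- **Lid:** I lowered it in small steps until it touched. That was at a TCP height of 0.2703 m, against 0.270 m expected for a fully seated lid. It looked flush and level in the pictures after release, and it was still on at the end.
- **Fader:** While I still held the cap, ray casting put its white line about 0.4 mm to the right of the pointer tip. After release, the wrist picture showed the two lined up to well under a millimetre. I did not repeat the ray measurement after letting go.
- **Tilt:** Moves cannot tilt the tool directly. I got about 29° by driving up against the limits of joints 3 and 4, high above the desk. The tilt held for the rest of the job.
- **Other checks:** The first 5.5 mm fader correction moved the cap only about 3.5 mm, so I added a second one. The pointer, and the other things on the desk that the pictures show, look unmoved by eye; I did not measure them. The final force reading was under 1 N, with the gripper clear of everything.

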